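# Wind out a dead supply drawer by its emergency crank and issue the instrument case

## Robot

A 6-joint arm with a two-finger parallel gripper is mounted at the origin on the work surface. World frame = base frame: x ahead of the robot, y to its left, z up, the work surface at z = 0. Lengths are in mm, angles in rad, forces in N, time in s.
With the tool pointing down it reaches from about 275 to 750 mm from the base axis. Payload 10.2 kg.
Tool frame: the origin (TCP) lies midway between the tips of the shut fingers; the grasp point (between the pads) lies grip_depth behind it (grip_depth is the distance from the TCP to the grasp point, in mm); z points along the fingers, y is the line along which they close (so a half turn about z gives the same grasp; the last joint's range is limited). The gripper opens to 85 mm and grips with 20 to 120 N. Pads are 22 mm wide; open, the fingers measure 114 mm over their backs; the gripper's body (76 mm by 85 mm) begins 54 mm behind the grasp point. The pads swing forward as they close: fully open they stand 13 mm farther back than shut.
Start: joints at [-1.433, 0.313, 1.498, -0, 1.331, -0.223], TCP at [185.325, -491.209, 231.294] pointing down, gripper open.
Joint ranges: [-2.94, 2.94], [-0.97, 2.17], [0.19, 2.56], [-1.23, 4.37], [0.02, 3.11], [-2.88, 2.88]. Speed limits (rad/s): [2.39, 2.39, 3.01, 3.14, 3.14, 3.14].

## Interface

Orientations are given as a unit quaternion [w, x, y, z].
In Python, from rig import * gives the robot as it stands.
- The arm moves only by the tool servo_tool, never from a script. Its argument "commands" is a list of rows, each a list of 3 entries, a list of its own where there are three numbers: the gripper command: -1 is fully open, 1 is shut, values between are in proportion, then the shift along the tool's x, y, z in m, then the turn, a rotation vector about the tool's x, y, z in units of 6 degrees (1.0 is 6 degrees). In form: [[grip, [dx, dy, dz], [ax, ay, az]], ...]. A call has 1 to 10 rows; each row shifts and turns the commanded pose from where the row before left it, along the tool's axes as they then stand; what a row does not reach is not made up. A row lasts 1/12 s, in which the tool goes at most 41.7 mm and 7.16 degrees, less where a joint would pass 70% of its speed; a pose out of reach is approached as far as the arm can. A call is refused whole if a number of a shift passes 0.0417 or a number of a turn 1, either way. A call with a gripper value outside its range is refused whole. The fingers move at their own pace and stop on an object; "squeeze" is the grip in N (left out, the last holds). Time passes only in rows, so rows that do not move let the fingers close. It gives the time, the measured TCP pose, the force, the opening and the grip force at its end, in the units of the state.
- sense(): the state, without advancing time (a new reading comes with each control period).
- capture(name): name is "scene" or "side" or "wrist"; returns a dict with "pixels" (384x512x3 uint8, red, green, blue), "z_map" (384x512 float32, mm along the optical axis (not along the pixel's ray), 0 where there is no reading), "fx", "fy", "cx", "cy" (pixels), "rvec" (rotation vector, rad) and "tvec" (3), from world to camera coordinates, as OpenCV has them; the wrist camera has in their place "T_tool_cam" (4x4, takes a point from camera to tool coordinates, whose origin is the TCP and whose axes are the flange's). Camera axes: x right, y down, z forward; pixel columns grow to the right and rows downward; lengths in mm; the calibration is good to about 2 mm. A picture is of the moment at which its call begins: read the wrist's pose just before it.
- finish_job(): hands the job in; it is judged then, once.
The state is a dict: "time_s": time; "joints": joint angles; "dq": joint speeds; "tau": joint torques, N m; "eef_pos": TCP position; "ee_rot": TCP orientation; "force": force on the tool from outside, world axes, zero at the start; "wrist_torque": the same for the moment, N m; "grip_width": opening from 0.0 (shut) to 1.0 (fully open); "grip_force": force on a finger pad.
Only numpy, scipy, OpenCV 4.12 (cv2) and the standard library are available. Lean on these libraries where they do the work, as an engineer would, in place of code of your own. Each camera call takes 0.05 s, during which the arm holds its last target. There are 200 camera calls.

## Task

The supply unit has lost power: put the loose crank on the square shaft end on top of the unit and wind it clockwise (seen from above) about three full turns, without it coming off, until the drawer stands fully out. Then lift the taller metal instrument case out of the drawer and set it down upright in the flat steel tray without dropping it. Leave the crank on its shaft, the paper carton in the open drawer, and the other things on the table where they are.

Things in the scene. Friction and masses are not known exactly. Their poses are not given: they have to be found in the camera images.
- unit: fixed supply unit, box 220 (x) x 240 (y) x 116 mm high; origin at the centre of its underside, its drawer front faces its -x (towards the robot, turned by up to 0.2 rad). The shaft stands at the centre of its top.
- shaft_seat (a point): on the shaft axis at the seat: the top of a round flange 54 mm across, 122 mm above the table, on which the crank's hub comes to rest. Above it the square shaft, 22 mm across flats, rises 28 mm, then tapers over 10 mm to a 10 mm square tip (38 mm in all). x and y are square to the shaft's flats and turn with the shaft; z up.
- shaft (a joint): turn of the shaft, rad, 0 at the start, grows clockwise seen from above; stop at 20.9 (3.33 turns). Stiff, self-locking: 0.3 N m, about 5 N at the crank's handle. It stays where it is left.
- drawer (a joint): how far the drawer is out, m: 0 shut at the start, geared to the shaft at 45 mm per turn, stop at 0.150. It slides along the unit's -x. It cannot be pulled by hand.
- drawer_floor (a point): centre of the drawer's inner floor, 21 mm above the table, axes as the unit's. Inside 180 (x) x 206 mm (y), side walls 29 mm above this floor; the front panel (12 mm thick, 93 to 105 mm along -x from here) rises to 71 mm above this floor.
- crank: loose dark steel crank, 0.5 kg, lying handle up. Origin: centre of the hub's underside; z up, x along the arm to the handle. Hub: 38 mm square block, 50 mm high; a 25 mm square socket, 40 mm deep, in its underside, parallel to its sides, fits the shaft in any quarter turn (1.5 mm all round, 0.14 rad play). The arm (18 mm wide, 20 to 34 mm up) leaves the +x side: grip the hub across y.
- crank_handle (a point): middle of the upright black crank handle, 65 mm from the hub axis along the crank's x and 68 mm above the hub's underside. The handle is 26 mm thick, reaches from 35 to 90 mm above the hub's underside and spins freely on its own upright axis, so it can be held while it goes round.
- case: metal instrument case 100 (x) x 46 (y) x 55 mm high, 0.2 to 0.4 kg; origin at the centre of its underside. It stands in the left or right half of the drawer, about 50 mm from its middle line, long side along the drawer's x (within 0.06 rad), hidden in the unit until the drawer carries it out.
- carton: paper carton 100 x 46 x 35 mm high beside the case in the drawer, to be left there; origin at the centre of its underside.
- tray: fixed flat steel tray 190 (x) x 140 (y) mm outside, walls 5 mm thick and 28 mm high, floor 5 mm thick; origin at the centre of its underside.
- tape: grey bandage roll, ring 100 mm across, 48 mm high; bystander, origin at the centre of its underside
- bowl: steel bowl 120 mm across, 45 mm high; bystander, origin at the centre of its underside
- bottle: clear bottle 60 mm across, 150 mm high; bystander, origin at the centre of its underside
- jar: white jar 70 mm across, 90 mm high; bystander, origin at the centre of its underside
- glovebox: glove box 120 x 80 x 60 mm; bystander, origin at the centre of its underside
- kitbox: cardboard box 140 x 70 x 50 mm; bystander, origin at the centre of its underside
Not all that is in view belongs to the job. What is shaped like the crank but pink or red is not meant.

How it is judged (in metres and radians):
On the way, in this order (a step that is already met when the one before it is completed fails the run):
1. the crank sits home on the square shaft end (distance between crank and shaft_seat below 0.008 m and angle between crank's own z axis and vertical below 0.12 rad), for 0.2 s.
2. the drawer is wound out, the crank still on the shaft (all of step 1 and value of joint drawer above 0.125 m), for 0.2 s.
3. the case is lifted out of the drawer (height (world z) of case above 0.06 m), for 0.1 s.
At the end, for the whole second after the job is handed in: The case stands upright (within 0.12 rad) and at rest on the tray's floor, inside its walls; the drawer is at least 125 mm out with the carton still lying in it; the crank sits on the shaft (within 8 mm of its seat, upright within 0.12 rad) (all of step 2 and x of case in the frame of tray between -0.075 and 0.075 m and y of case in the frame of tray between -0.055 and 0.055 m and z of case in the frame of tray below 0.012 m and angle between case's own z axis and vertical below 0.12 rad and linear speed of case below 0.03 m/s and x of carton in the frame of drawer_floor between -0.08 and 0.08 m and y of carton in the frame of drawer_floor between -0.095 and 0.095 m and z of carton in the frame of drawer_floor below 0.012 m); the robot touches nothing.
It fails at once if the crank comes off the shaft while the drawer is being wound (value of joint drawer between 0.008 and 0.12 m and distance between crank and shaft_seat above 0.025 m).
It fails at once if the case is dropped or thrown (moves faster than 0.6 m/s with no finger on it) (linear speed of case above 0.6 m/s and contact force between the fingers and case below 0.1 N).
It fails at once if a bystander on the table is pushed more than 30 mm or tipped (distance of any of tape, bowl, bottle, jar, glovebox, kitbox from where it was at the start of the episode above 0.03 m or angle between any of tape, bowl, bottle, jar, glovebox, kitbox's own z axis and vertical above 0.3 rad).
It also fails if it takes over 72 s, if anything falls off the work surface, if the arm or the gripper's body presses on something with over 40 N, if the wrist force passes 120 N, or if a joint passes its speed limit or range.

## Working session

There is one attempt and no reset: what is moved stays moved. The work goes in short steps, Python scripts to look and compute and a tool call to move; the robot and the scene stay as the last step left them, time stands still between calls to the robot, and variables do not carry over. Pictures are saved under pics/ and viewed, at most 10 in all, crops included, and the job is handed in when it is done.

Besides the shell and the picture viewer there is one more tool, called as a command line: name --argument value ..., lists and objects as JSON in quotes. servo_tool: Moves the arm, as the interface text tells. Its arguments: {"type":"object","properties":{"commands":{"type":"array"},"squeeze":{"type":"number"}},"required":["commands"]}

```bash
ls; mkdir -p pics
python3 - <<'E'
from rig import *
import cv2,numpy as np
s=sense();print(s)
a=capture("scene");b=capture("side")
np.savez('/tmp/v.npz',a=a['pixels'],b=b['pixels'],az=a['z_map'],bz=b['z_map'])
import pickle;pickle.dump((a,b),open('/tmp/v.pkl','wb'))
for n,c in(('scene',a),('side',b)):
    print({k:c[k] for k in('fx','fy','cx','cy','rvec','tvec')}); cv2.imwrite(f'pics/{n}1.png',c['pixels'][...,::-1])
E
```

```text
pics
{'time_s': 0.0, 'joints': array([-1.43339154e+00,  3.13448067e-01,  1.49844782e+00,  4.42801094e-06,
        1.33099309e+00, -2.23399412e-01]), 'dq': array([ 4.93533735e-04,  6.23154352e-04,  5.65666705e-04, -3.39366415e-05,
        1.66065676e-03,  7.46353990e-04]), 'tau': array([-1.46029364e-03, -4.12271082e+01, -2.59743422e+01, -2.29360903e-04,
        4.20529468e-03, -9.18942959e-06]), 'eef_pos': array([ 185.29261578, -490.93750016,  230.73202322]), 'ee_rot': array([-6.47471492e-04,  9.83771513e-01,  1.79424607e-01,  3.00090009e-05]), 'force': array([ 0.06456707,  0.13795363, -1.13133249]), 'wrist_torque': array([ 0.03727152,  0.01521643, -0.0134323 ]), 'grip_force': 0.0, 'grip_width': 1.000810176289477}
{'fx': 474.7070826622149, 'fy': 474.7070826622149, 'cx': 260.5121858796352, 'cy': 190.67979602168836, 'rvec': array([ 1.42940117,  2.29825664, -0.76142465]), 'tvec': array([ 263.26219739, -346.36524096, 1911.3521146 ])}
{'fx': 361.20698946826485, 'fy': 361.20698946826485, 'cx': 256.4687090881519, 'cy': 194.90186068159898, 'rvec': array([ 0.48088777, -2.7429126 ,  1.09898736]), 'tvec': array([ 527.23552585,  223.94559542, 1398.56152356])}
```

View pics/scene1.png

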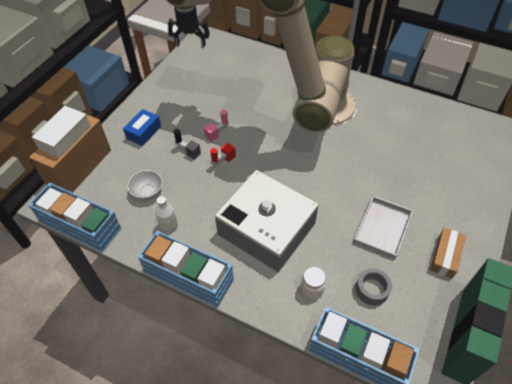

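View pics/side1.png

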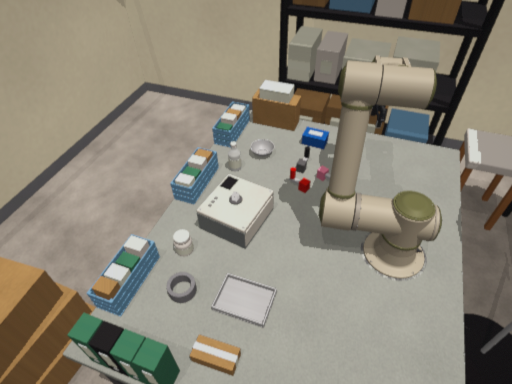

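Scene view: three crank-shaped things. The dark one has its handle at (178,134) and hub at (193,150). The pink one has its handle at (224,116) and hub at (211,131). The red one has its hub at (229,152) and handle at (214,155). The dark steel one fits the description; I'll confirm it in a crop. The unit is at (267,215) with its shaft at (267,207), and the tray is at (384,226).

```bash
cat > h.py <<'E'
import numpy as np,cv2
from scipy.spatial.transform import Rotation as R
def cloud(c,T=None):
    """world points (HxWx3, mm); T = cam->world for wrist"""
    v,u=np.mgrid[:384,:512]; z=c['z_map'].astype(float)
    p=np.stack([(u-c['cx'])/c['fx']*z,(v-c['cy'])/c['fy']*z,z],-1)
    if T is None:
        M=cv2.Rodrigues(c['rvec'])[0]; w=(p-c['tvec'])@M
    else: w=p@T[:3,:3].T+T[:3,3]
    w[z==0]=np.nan
    return w
def ray(c,u,v,h,T=None):
    """pixel onto plane z=h"""
    d=np.array([(u-c['cx'])/c['fx'],(v-c['cy'])/c['fy'],1.])
    if T is None:
        M=cv2.Rodrigues(c['rvec'])[0]; o=-M.T@c['tvec']; d=M.T@d
    else: o=T[:3,3]; d=T[:3,:3]@d
    return o+d*(h-o[2])/d[2]
def toolT(s):
    q=s['ee_rot']; T=np.eye(4); T[:3,:3]=R.from_quat([q[1],q[2],q[3],q[0]]).as_matrix(); T[:3,3]=s['eef_pos']; return T
def rect(P):
    (c,wh,a)=cv2.minAreaRect(P[:,:2].astype(np.float32)); return np.round(c,1),np.round(wh,1),round(float(np.deg2rad(a)),3)
E
python3 - <<'E'
from h import *
import pickle
a,b=pickle.load(open('/tmp/v.pkl','rb'))
cv2.imwrite('pics/crop1.png',cv2.resize(a['pixels'][95:185,150:260],None,fx=6,fy=6,interpolation=cv2.INTER_CUBIC)[...,::-1])
for n,c,bx,cb in(('scene',a,(205,165,330,270),(165,120,205,162)),('side',b,(190,170,280,245),(293,145,312,173))):
    w=cloud(c); hsv=cv2.cvtColor(c['pixels'],cv2.COLOR_RGB2HSV)
    m=np.zeros((384,512),bool); m[bx[1]:bx[3],bx[0]:bx[2]]=1
    t=m&(abs(w[...,2]-116)<5); print(n,'unit top',t.sum(),rect(w[t]),np.median(w[t][:,2]))
    t=m&(w[...,2]>140)&(w[...,2]<175); print('shaft',w[t].mean(0),t.sum())
    m[:]=0; m[cb[1]:cb[3],cb[0]:cb[2]]=1
    d=m&(hsv[...,1]<80)&(hsv[...,2]<110)
    for lo,hi in((80,95),(44,55),(20,40)):
        t=d&(w[...,2]>lo)&(w[...,2]<hi); print('crank',lo,t.sum(),w[t].mean(0) if t.any() else 0, rect(w[t]) if t.sum()>4 else 0)
    m[:]=0
    if n=='scene': m[190:265,345:420]=1
    else: m[270:330,205:285]=1
    t=m&(w[...,2]>18)&(w[...,2]<34); print('tray rim',t.sum(),rect(w[t]))
E
```

```text
scene unit top 4105 (array([711.6,  29.5]), array([241.3, 378.1]), 1.412) 116.57784784566415
shaft [638.50128311  43.07884352 152.59141228] 63
crank 80 40 [ 456.23858391 -404.82286719   88.59746422] (array([ 453.9, -405.2]), array([28. , 25.7]), 1.318)
crank 44 87 [ 464.76146409 -347.82447352   49.73113583] (array([ 462.1, -362.9]), array([85.7, 35.9]), 1.463)
crank 20 80 [ 466.47479962 -351.32000226   30.40695924] (array([ 441.1, -346.1]), array([ 87.5, 118.4]), 0.968)
tray rim 414 (array([464.9, 382.3]), array([197.3, 139.8]), 0.004)
side unit top 2022 (array([703.1,  29.9]), array([242.3, 362.7]), 1.408) 117.88557106229788
shaft [633.43244693  45.01788677 153.14796211] 41
crank 80 20 [ 454.63402747 -403.5020618    90.44042767] (array([ 455.2, -403.8]), array([18.8, 25. ]), 0.263)
crank 44 42 [ 461.28916174 -347.42036266   50.8234514 ] (array([ 459.2, -364.5]), array([92.6, 34.7]), 1.468)
crank 20 35 [ 460.78365085 -333.90957238   30.18778468] (array([ 451.2, -363.7]), array([92.2, 38.7]), 1.205)
tray rim 429 (array([466.7, 381.1]), array([191.4, 143.7]), 0.001)
```

View pics/crop1.png

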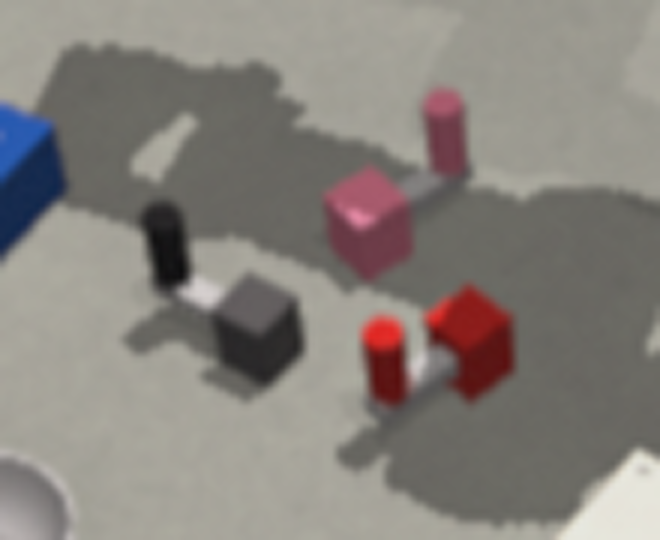

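The crop confirms it: the dark grey hub at crop (260,330) with the black handle at (165,245) is the crank meant; the pink and red ones are decoys. Its hub is at about (463,-341) mm, its handle at about (455,-404), and the 64 mm between them fits the given 65 mm. Moving above it now.

servo_tool --commands '[[-1, [0.031, -0.004, 0], [0, 0, -1]], [-1, [0.031, -0.001, 0], [0, 0, -1]], [-1, [0.031, 0.002, 0], [0, 0, -1]], [-1, [0.031, 0.006, 0], [0, 0, -1]], [-1, [0.03, 0.009, 0], [0, 0, -1]], [-1, [0.029, 0.012, 0], [0, 0, -1]], [-1, [0.027, 0.015, 0], [0, 0, -1]], [-1, [0.025, 0.018, 0], [0, 0, -1]], [-1, [0.023, 0.021, 0], [0, 0, -1]], [-1, [0.021, 0.023, 0], [0, 0, -1]]]'

```text
time_s: 0.93
eef_pos: [462.3, -345.2, 231.0]
ee_rot: [-0.0, 0.761, 0.649, -0.0]
force: [-0.1, -0.5, 0.8]
grip_width: 1.002
grip_force: 0.0
```

servo_tool --commands '[[-1, [0, 0, 0], [0, 0, 0]], [-1, [0, 0, 0], [0, 0, 0]]]'

```text
time_s: 1.1
eef_pos: [461.8, -345.4, 230.7]
ee_rot: [-0.001, 0.762, 0.648, -0.0]
force: [-0.7, -0.3, -0.2]
grip_width: 1.001
grip_force: 0.0
```

```bash
cat >> h.py <<'E'
def wrist(name=None):
    from rig import sense,capture
    s=sense(); c=capture('wrist'); T=toolT(s)@np.array(c['T_tool_cam'])
    if name: cv2.imwrite(f'pics/{name}.png',c['pixels'][...,::-1])
    return s,c,T,cloud(c,T)
def to(s,p,psi,tilt=True):
    """shift in tool axes to world TCP p, turn about z to heading psi"""
    T=toolT(s); M=T[:3,:3]; d=M.T@(np.array(p)-T[:3,3]); h=np.arctan2(M[1,0],M[0,0])
    a=(h-psi+np.pi)%(2*np.pi)-np.pi
    G=np.array([[np.cos(psi),np.sin(psi),0],[np.sin(psi),-np.cos(psi),0],[0,0,-1]])
    rv=R.from_matrix(M.T@G).as_rotvec()/np.deg2rad(6)
    print('shift mm',np.round(d,1),'turn units',np.round(rv,2),'heading',round(h,3),'pos',np.round(T[:3,3],1))
E
python3 - <<'E'
from h import *
import rig
print(getattr(rig,'grip_depth',None),[x for x in dir(rig) if x[0]!='_'])
s,c,T,w=wrist('w1')
print(s['eef_pos'],s['joints'],s['time_s'])
hsv=cv2.cvtColor(c['pixels'],cv2.COLOR_RGB2HSV)
ok=(w[...,1]<-290)&(w[...,0]>400)&(w[...,0]<520)&(w[...,1]>-440)
for lo,hi in((84,95),(45,54),(28,38)):
    t=ok&(w[...,2]>lo)&(w[...,2]<hi); print(lo,t.sum(),rect(w[t]) if t.sum()>4 else 0, np.nanmedian(w[t],axis=0))
to(s,[463,-341,231],1.44)
E
```

```text
18.700000000000003 ['PlanningError', 'capture', 'finish_job', 'grip_depth', 'sense']
[ 461.83653694 -345.35702673  230.66643498] [-8.45076351e-01  4.28778754e-01  1.33497557e+00 -1.62588725e-04
  1.37892667e+00 -6.84062260e-01] 1.1
84 591 (array([ 454.2, -406.6]), array([24.5, 24.6]), 0.596) [ 454.37236149 -405.40989651   89.89800563]
45 1593 (array([ 459.3, -363.9]), array([80.9, 38. ]), 1.451) [ 461.48324743 -343.09305443   50.07655359]
28 544 (array([ 459.3, -361.8]), array([76.4, 37.5]), 1.447) [ 457.79433634 -379.47293885   34.07282156]
shift mm [ 4.5  0.4 -0.3] turn units [-0.01 -0.01 -0.29] heading 1.41 pos [ 461.8 -345.4  230.7]
```

View pics/w1.png

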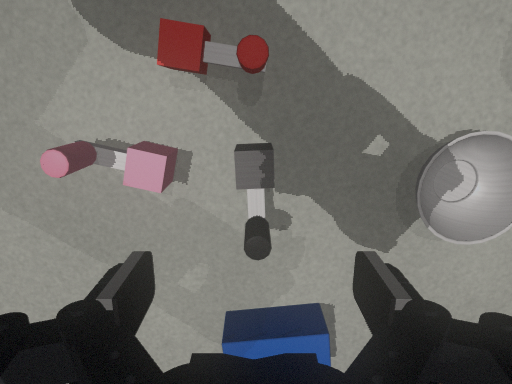

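Wrist view: hub at (255,168), arm running down to the black handle at (257,238). The pink crank (150,165) and the red one (185,45) are clear of the fingers. Heights of 50 and 90 mm match. Descending and gripping.

servo_tool --commands '[[-1, [0.0034, 0, 0.02], [0, 0, -0.4]], [-1, [0, 0, 0.025], [0, 0, 0]], [-1, [0, 0, 0.025], [0, 0, 0]], [-1, [0, 0, 0.025], [0, 0, 0]], [-1, [0, 0, 0.025], [0, 0, 0]], [-1, [0, 0, 0.025], [0, 0, 0]], [-1, [0, 0, 0.025], [0, 0, 0]], [-1, [0, 0, 0.022], [0, 0, 0]], [-1, [0, 0, 0.02], [0, 0, 0]], [-1, [0, 0, 0], [0, 0, 0]]]' --squeeze 60

```text
time_s: 1.98
eef_pos: [459.1, -342.1, 15.8]
ee_rot: [-0.003, 0.749, 0.662, -0.0]
force: [-0.3, 0.1, -0.7]
grip_width: 1.001
grip_force: 0.0
```

servo_tool --commands '[[1, [0, 0, 0], [0, 0, 0]], [1, [0, 0, 0], [0, 0, 0]], [1, [0, 0, 0], [0, 0, 0]], [1, [0, 0, 0], [0, 0, 0]], [1, [0, 0, 0], [0, 0, 0]], [1, [0, 0, 0], [0, 0, 0]], [1, [0, 0, 0], [0, 0, 0]], [1, [0, 0, 0], [0, 0, 0]], [1, [0, 0, 0], [0, 0, 0]], [1, [0, 0, 0], [0, 0, 0]]]'

```text
time_s: 2.82
eef_pos: [462.2, -343.6, 20.9]
ee_rot: [0.001, 0.749, 0.663, -0.0]
force: [-0.1, -0.2, 7.3]
grip_width: 0.435
grip_force: 60.8
```

servo_tool --commands '[[1, [0, 0, -0.01], [0, 0, 0]], [1, [0, 0, -0.02], [0, 0, 0]], [1, [0, 0, -0.025], [0, 0, 0]], [1, [0, 0, -0.025], [0, 0, 0]], [1, [0, 0, -0.025], [0, 0, 0]], [1, [0, 0, -0.025], [0, 0, 0]], [1, [0, 0, -0.025], [0, 0, 0]], [1, [0, 0, -0.025], [0, 0, 0]], [1, [0, 0, -0.02], [0, 0, 0]], [1, [0, 0, -0.01], [0, 0, 0]]]'

```text
time_s: 3.65
eef_pos: [461.8, -343.0, 232.3]
ee_rot: [0.002, 0.749, 0.663, 0.0]
force: [0.8, -0.7, -5.2]
grip_width: 0.435
grip_force: 61.4
```

servo_tool --commands '[[1, [0.015, 0.007, 0], [0, 0, 0]], [1, [0.03, 0.014, -0.003], [0, 0, 0]], [1, [0.034, 0.0155, -0.003], [0, 0, 0]], [1, [0.034, 0.0155, -0.003], [0, 0, 0]], [1, [0.034, 0.0155, -0.003], [0, 0, 0]], [1, [0.034, 0.0155, -0.003], [0, 0, 0]], [1, [0.034, 0.0155, -0.003], [0, 0, 0]], [1, [0.034, 0.0155, -0.002], [0, 0, 0]], [1, [0.03, 0.014, 0], [0, 0, 0]], [1, [0.022, 0.01, 0], [0, 0, 0]]]'

```text
time_s: 4.48
eef_pos: [635.5, -57.7, 248.5]
ee_rot: [-0.001, 0.748, 0.664, -0.0]
force: [0.5, -0.7, -4.3]
grip_width: 0.438
grip_force: 61.3
```

servo_tool --commands '[[1, [0, 0, 0], [0, 0, 0]], [1, [0, 0, 0], [0, 0, 0]]]'

```text
time_s: 4.65
eef_pos: [634.8, -59.4, 248.1]
ee_rot: [-0.001, 0.748, 0.664, -0.001]
force: [0.7, -0.0, -5.7]
grip_width: 0.437
grip_force: 61.6
```

Run:
```python
from h import *
import pickle
s,c,T,w=wrist('w2')
pickle.dump((s,c,T,w),open('/tmp/w2.pkl','wb'))
print(s['eef_pos'],s['joints'],s['time_s'],s['force'])
t=(w[...,2]>138)&(w[...,2]<170)&(abs(w[...,0]-636)<40)&(abs(w[...,1]-44)<40); print('shaft',t.sum(),rect(w[t]),w[t].mean(0),w[t][:,2].max())
t=(abs(w[...,2]-159)<3)&(abs(w[...,0]-636)<40)&(abs(w[...,1]-44)<40); print('tip',t.sum(),rect(w[t]),w[t].mean(0))
t=(abs(w[...,2]-122)<2.5)&(abs(w[...,0]-636)<45)&(abs(w[...,1]-44)<45); print('flange',t.sum(),rect(w[t]))
t=(w[...,2]<240)&(w[...,2]>175); print('held',t.sum(),np.nanmean(w[t],axis=0))
```

```text
[634.8334629  -59.39078971 248.12903406] [-2.76667020e-01  5.62699722e-01  1.08418014e+00 -1.05538519e-04
  1.49711074e+00 -1.57893666e-01] 4.65 [ 6.62296692e-01 -2.69219079e-03 -5.71206609e+00]
shaft 1233 (array([634.5,  40.7]), array([22.2, 21.6]), 1.416) [634.61797999  39.84377505 155.38846398] 161.95781627796535
tip 575 (array([634.5,  40.5]), array([15.9, 15.9]), 1.402) [634.44303126  40.39694809 158.93346919]
flange 3190 (array([634.3,  40.8]), array([53.2, 53.6]), 0.672)
held 622 [635.96254435 -39.6190124  233.92358657]
```

View pics/w2.png

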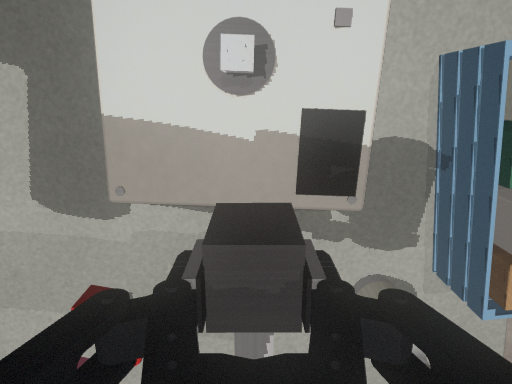

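Wrist view: the square shaft at (238,53) is on its flange, and the held hub at (253,265) is straight in the fingers. Next I'll measure the hub's offset from the TCP.

Run:
```python
from h import *
import pickle
s,c,T,w=pickle.load(open('/tmp/w2.pkl','rb'))
L=(w-s['eef_pos'])@toolT(s)[:3,:3]   # tool coords
m=np.zeros((384,512),bool); m[206:325,207:303]=1
t=m&(abs(L[...,0])<26)&(abs(L[...,1])<22)
P=L[t]; print(len(P),np.percentile(P,[1,10,50,90,99],axis=0).round(1))
f=P[P[:,0]>np.percentile(P[:,0],98)-3]; print('front face x',np.median(f[:,0]),'y',f[:,1].min(),f[:,1].max(),'z',f[:,2].min(),f[:,2].max(),len(f))
A=np.c_[f[:,1],f[:,2],np.ones(len(f))]; print('face fit x=ay+bz+c',np.linalg.lstsq(A,f[:,0],rcond=None)[0])
to(s,[634.5,40.6,205],1.411)
```

```text
11120 [[-14.2 -19.1 -30.4]
 [ -9.4 -15.7 -29.8]
 [ 10.8  -1.  -28.9]
 [ 19.8  13.7  -3.3]
 [ 20.2  17.1  13.4]]
front face x 19.69097136601485 y -20.3485108824812 17.834166095431865 z -30.81837159115962 16.10946589635326 4079
face fit x=ay+bz+c [2.33170992e-03 1.84152762e-02 1.97730073e+01]
shift mm [ 99.2 -12.1  43.2] turn units [-0.02 -0.    0.39] heading 1.452 pos [634.8 -59.4 248.1]
```

servo_tool --commands '[[1, [0.015, -0.0015, 0], [0, 0, 0]], [1, [0.025, -0.003, 0], [0, 0, 0]], [1, [0.025, -0.003, 0.008], [0, 0, 0]], [1, [0.02, -0.0023, 0.02], [0, 0, 0]], [1, [0.0137, -0.0015, 0.02], [0, 0, 0.2]], [1, [0, 0, 0.01], [0, 0, 0.19]], [1, [0, 0, 0], [0, 0, 0]], [1, [0, 0, 0], [0, 0, 0]], [1, [0, 0, 0], [0, 0, 0]]]'

```text
time_s: 5.45
eef_pos: [636.1, 37.4, 192.7]
ee_rot: [0.001, 0.762, 0.647, 0.001]
force: [0.9, -0.7, -5.2]
grip_width: 0.437
grip_force: 61.5
```

Run:
```python
from h import *
from rig import *
s=sense(); to(s,[635.2,40,142],1.411); print(s['force'])
c=capture('side');p=c['pixels'][165:255,185:285]; cv2.imwrite('pics/s2.png',cv2.resize(p,None,fx=6,fy=6,interpolation=cv2.INTER_CUBIC)[...,::-1])
```

```text
shift mm [ 2.5 -1.5 50.7] turn units [ 0.02  0.   -0.03] heading 1.408 pos [636.1  37.4 192.7]
[ 0.91711837 -0.69646416 -5.15353579]
```

servo_tool --commands '[[1, [0.0025, -0.0015, 0], [0, 0, 0]], [1, [0, 0, 0], [0, 0, 0]], [1, [0, 0, 0.007], [0, 0, 0]], [1, [0, 0, 0.007], [0, 0, 0]], [1, [0, 0, 0.007], [0, 0, 0]], [1, [0, 0, 0.006], [0, 0, 0]], [1, [0, 0, 0.003], [0, 0, 0]], [1, [0, 0, 0], [0, 0, 0]]]'

```text
time_s: 6.17
eef_pos: [634.2, 41.3, 160.1]
ee_rot: [-0.001, 0.762, 0.648, -0.001]
force: [-1.1, 0.0, -5.4]
grip_width: 0.437
grip_force: 61.7
```

servo_tool --commands '[[1, [0, 0, 0.004], [0, 0, 0]], [1, [0, 0, 0.004], [0, 0, 0]], [1, [0, 0, 0.004], [0, 0, 0]], [1, [0, 0, 0.003], [0, 0, 0]], [1, [0, 0, 0.002], [0, 0, 0]], [1, [0, 0, 0], [0, 0, 0]], [1, [0, 0, 0], [0, 0, 0]]]'

```text
time_s: 6.75
eef_pos: [634.6, 41.4, 144.3]
ee_rot: [-0.0, 0.762, 0.648, 0.0]
force: [-0.2, -0.7, -4.9]
grip_width: 0.433
grip_force: 61.7
```

servo_tool --commands '[[1, [0, 0, 0.001], [0, 0, 0]], [1, [0, 0, 0.001], [0, 0, 0]], [1, [0, 0, 0], [0, 0, 0]], [-1, [0, 0, 0], [0, 0, 0]], [-1, [0, 0, 0], [0, 0, 0]], [-1, [0, 0, 0], [0, 0, 0]], [-1, [0, 0, 0], [0, 0, 0]], [-1, [0, 0, 0], [0, 0, 0]], [-1, [0, 0, 0], [0, 0, 0]], [-1, [0, 0, 0], [0, 0, 0]]]'

```text
time_s: 7.58
eef_pos: [634.6, 41.3, 142.3]
ee_rot: [0.0, 0.762, 0.648, 0.0]
force: [0.3, -0.0, 0.5]
grip_width: 1.001
grip_force: 0.0
```

servo_tool --commands '[[-1, [0, 0, -0.005], [0, 0, 0]], [-1, [0, 0, -0.01], [0, 0, 0]], [-1, [0, 0, -0.02], [0, 0, 0]], [-1, [0, 0, -0.025], [0, 0, 0]], [-1, [0, 0, -0.025], [0, 0, 0]], [-1, [0, 0, -0.015], [0, 0, 0]], [-1, [0, 0, -0.01], [0, 0, 0]], [-1, [0, 0, 0], [0, 0, 0]], [-1, [0, 0, 0], [0, 0, 0]]]'

```text
time_s: 8.33
eef_pos: [634.5, 41.3, 252.1]
ee_rot: [-0.0, 0.762, 0.648, -0.0]
force: [-0.3, -0.6, -0.4]
grip_width: 0.996
grip_force: 0.0
```

Run:
```python
from h import *
s,c,T,w=wrist('w3')
ok=(abs(w[...,0]-634)<90)&(abs(w[...,1]-40)<100)
for lo,hi in((207,217),(168,176),(152,160),(120,124)):
    t=ok&(w[...,2]>lo)&(w[...,2]<hi); print(lo,t.sum(),rect(w[t]) if t.sum()>4 else 0,np.median(w[t],axis=0))
to(s,[624.2,-23,172],1.411); print(s['force'])
from rig import capture
for n in('scene','side'):
    d=capture(n); v=cloud(d); t=(abs(v[...,2]-212)<6)&(abs(v[...,0]-624)<25)&(abs(v[...,1]+23)<25)
    hb=(abs(v[...,2]-172)<4)&(abs(v[...,0]-635)<22)&(abs(v[...,1]-41)<22)
    print(n,t.sum(),rect(v[t]) if t.sum()>4 else 0,'hub',np.median(v[hb],axis=0))
```

```text
207 1179 (array([623.6, -21.1]), array([25. , 25.3]), 0.694) [623.76245998 -19.33346529 211.79102341]
168 3095 (array([630.3,  20.3]), array([83.2, 38.1]), 1.411) [633.17193468  42.12656198 172.0833629 ]
152 941 (array([630.8,  23.7]), array([76.2, 37.6]), 1.41) [628.06775338   4.83625531 156.12193025]
120 612 (array([665.7,  24.2]), array([116.3, 165.9]), 0.003) [648.19605213  59.27178665 121.86171674]
shift mm [-65.1   0.2  80.1] turn units [-0.    0.   -0.02] heading 1.409 pos [634.5  41.3 252.1]
[-0.30452117 -0.55881188 -0.37562983]
scene 19 (array([629.6, -26.1]), array([20.3,  8.1]), 0.617) hub [636.08596618  43.45646423 172.07871061]
side 7 (array([631.3, -17. ]), array([ 4.2, 17.5]), 0.377) hub [634.13990957  44.32268268 173.78854854]
```

The crank is seated: hub top at z=172 and the handle where expected. Going to the handle.

servo_tool --commands '[[-1, [-0.02, 0, 0], [0, 0, 0]], [-1, [-0.025, 0, 0], [0, 0, 0]], [-1, [-0.019, 0, 0.005], [0, 0, 0]], [-1, [0, 0, 0.02], [0, 0, 0]], [-1, [0, 0, 0.02], [0, 0, 0]], [-1, [0, 0, 0.02], [0, 0, 0]], [-1, [0, 0, 0.012], [0, 0, 0]], [-1, [0, 0, 0], [0, 0, 0]], [-1, [0, 0, 0], [0, 0, 0]]]' --squeeze 40

```text
time_s: 9.23
eef_pos: [624.0, -21.8, 174.7]
ee_rot: [-0.001, 0.762, 0.648, -0.001]
force: [0.3, 0.8, 0.7]
grip_width: 0.999
grip_force: 0.0
```

servo_tool --commands '[[1, [0, 0, 0], [0, 0, 0]], [1, [0, 0, 0], [0, 0, 0]], [1, [0, 0, 0], [0, 0, 0]], [1, [0, 0, 0], [0, 0, 0]], [1, [0, 0, 0], [0, 0, 0]], [1, [0, 0, 0], [0, 0, 0]], [1, [0, 0, 0], [0, 0, 0]], [1, [0, 0, 0], [0, 0, 0]], [1, [0, 0, 0], [0, 0, 0]], [1, [0, 0, 0], [0, 0, 0]]]'

```text
time_s: 10.07
eef_pos: [624.4, -22.0, 175.7]
ee_rot: [0.0, 0.762, 0.648, 0.0]
force: [-1.1, -1.9, 3.3]
grip_width: 0.293
grip_force: 39.3
```

servo_tool --commands '[[1, [0.0008, -0.0102, 0], [0, 0, 0]], [1, [0.0024, -0.0099, 0], [0, 0, 0]], [1, [0.0092, -0.0181, 0], [0, 0, 0]], [1, [0.0144, -0.0144, 0], [0, 0, 0]], [1, [0.0181, -0.0092, 0], [0, 0, 0]], [1, [0.0201, -0.0032, 0], [0, 0, 0]]]'

```text
time_s: 10.57
eef_pos: [570.9, 52.3, 175.8]
ee_rot: [0.002, 0.762, 0.647, 0.001]
force: [14.7, -8.2, -5.6]
grip_width: 0.29
grip_force: 40.2
```

servo_tool --commands '[[1, [0.0201, 0.0032, 0], [0, 0, 0]], [1, [0.0181, 0.0092, 0], [0, 0, 0]], [1, [0.0144, 0.0144, 0], [0, 0, 0]], [1, [0.0092, 0.0181, 0], [0, 0, 0]], [1, [0.0032, 0.0201, 0], [0, 0, 0]], [1, [-0.0032, 0.0201, 0], [0, 0, 0]], [1, [-0.0092, 0.0181, 0], [0, 0, 0]], [1, [-0.0144, 0.0144, 0], [0, 0, 0]], [1, [-0.0181, 0.0092, 0], [0, 0, 0]], [1, [-0.0201, 0.0032, 0], [0, 0, 0]]]'

```text
time_s: 11.4
eef_pos: [700.2, 32.8, 175.8]
ee_rot: [-0.0, 0.761, 0.648, 0.002]
force: [-1.2, 5.9, 3.1]
grip_width: 0.289
grip_force: 41.6
```

Run:
```python
from h import *
from rig import *
s=sense();print(s['force'],s['eef_pos'])
for n in('scene','side'):
    c=capture(n); v=cloud(c)
    hb=(abs(v[...,2]-172)<5)&(abs(v[...,0]-635)<28)&(abs(v[...,1]-41)<28)
    print(n,'hub',hb.sum(),np.median(v[hb],axis=0) if hb.any() else 0)
    t=(v[...,2]>70)&(v[...,2]<100)&(v[...,0]<530)&(v[...,0]>380)&(abs(v[...,1]-60)<130); print('front top',t.sum(),rect(v[t]) if t.sum()>4 else 0)
```

```text
[-1.16760764  5.89123841  3.05255098] [700.18613779  32.77894632 175.77181886]
scene hub 95 [636.47858234  48.64144365 172.69946971]
front top 267 (array([502.6,  86.7]), array([187.2,  17.5]), 1.401)
side hub 85 [635.20294706  41.68195621 173.09750747]
front top 286 (array([505.1,  59.8]), array([239.4,  44.1]), 1.511)
```

The drawer is moving and the crank is still seated, so I'll continue winding.

servo_tool --commands '[[1, [-0.0201, -0.0032, 0], [0, 0, 0]], [1, [-0.0181, -0.0092, 0], [0, 0, 0]], [1, [-0.0144, -0.0144, 0], [0, 0, 0]], [1, [-0.0092, -0.0181, 0], [0, 0, 0]], [1, [-0.0032, -0.0201, 0], [0, 0, 0]], [1, [0.0032, -0.0201, 0], [0, 0, 0]], [1, [0.0092, -0.0181, 0], [0, 0, 0]], [1, [0.0144, -0.0144, 0], [0, 0, 0]], [1, [0.0181, -0.0092, 0], [0, 0, 0]], [1, [0.0201, -0.0032, 0], [0, 0, 0]]]'

```text
time_s: 12.33
eef_pos: [570.9, 52.5, 175.7]
ee_rot: [0.002, 0.762, 0.647, 0.001]
force: [15.7, -8.4, -7.2]
grip_width: 0.291
grip_force: 41.0
```

servo_tool --commands '[[1, [0.0201, 0.0032, 0], [0, 0, 0]], [1, [0.0181, 0.0092, 0], [0, 0, 0]], [1, [0.0144, 0.0144, 0], [0, 0, 0]], [1, [0.0092, 0.0181, 0], [0, 0, 0]], [1, [0.0032, 0.0201, 0], [0, 0, 0]], [1, [-0.0032, 0.0201, 0], [0, 0, 0]], [1, [-0.0092, 0.0181, 0], [0, 0, 0]], [1, [-0.0144, 0.0144, 0], [0, 0, 0]], [1, [-0.0181, 0.0092, 0], [0, 0, 0]], [1, [-0.0201, 0.0032, 0], [0, 0, 0]]]'

```text
time_s: 13.17
eef_pos: [700.2, 33.1, 175.8]
ee_rot: [-0.0, 0.761, 0.648, 0.002]
force: [-0.9, 5.5, 3.0]
grip_width: 0.294
grip_force: 42.1
```

Steady and repeatable; two more half turns, then a last one.

servo_tool --commands '[[1, [-0.0201, -0.0032, 0], [0, 0, 0]], [1, [-0.0181, -0.0092, 0], [0, 0, 0]], [1, [-0.0144, -0.0144, 0], [0, 0, 0]], [1, [-0.0092, -0.0181, 0], [0, 0, 0]], [1, [-0.0032, -0.0201, 0], [0, 0, 0]], [1, [0.0032, -0.0201, 0], [0, 0, 0]], [1, [0.0092, -0.0181, 0], [0, 0, 0]], [1, [0.0144, -0.0144, 0], [0, 0, 0]], [1, [0.0181, -0.0092, 0], [0, 0, 0]], [1, [0.0201, -0.0032, 0], [0, 0, 0]]]'

```text
time_s: 14.0
eef_pos: [570.8, 52.5, 175.7]
ee_rot: [0.002, 0.762, 0.647, 0.001]
force: [15.9, -8.0, -6.4]
grip_width: 0.288
grip_force: 41.5
```

servo_tool --commands '[[1, [0.0201, 0.0032, 0], [0, 0, 0]], [1, [0.0181, 0.0092, 0], [0, 0, 0]], [1, [0.0144, 0.0144, 0], [0, 0, 0]], [1, [0.0092, 0.0181, 0], [0, 0, 0]], [1, [0.0032, 0.0201, 0], [0, 0, 0]], [1, [-0.0032, 0.0201, 0], [0, 0, 0]], [1, [-0.0092, 0.0181, 0], [0, 0, 0]], [1, [-0.0144, 0.0144, 0], [0, 0, 0]], [1, [-0.0181, 0.0092, 0], [0, 0, 0]], [1, [-0.0201, 0.0032, 0], [0, 0, 0]]]'

```text
time_s: 14.83
eef_pos: [700.2, 33.1, 175.8]
ee_rot: [-0.0, 0.761, 0.648, 0.002]
force: [0.2, 5.9, 3.2]
grip_width: 0.291
grip_force: 42.4
```

servo_tool --commands '[[1, [-0.0201, -0.0032, 0], [0, 0, 0]], [1, [-0.0181, -0.0092, 0], [0, 0, 0]], [1, [-0.0144, -0.0144, 0], [0, 0, 0]], [1, [-0.0092, -0.0181, 0], [0, 0, 0]], [1, [-0.0032, -0.0201, 0], [0, 0, 0]], [1, [0.0032, -0.0201, 0], [0, 0, 0]], [1, [0.0092, -0.0181, 0], [0, 0, 0]], [1, [0.0144, -0.0144, 0], [0, 0, 0]], [1, [0.0181, -0.0092, 0], [0, 0, 0]], [1, [0.0201, -0.0032, 0], [0, 0, 0]]]'

```text
time_s: 15.67
eef_pos: [570.8, 52.5, 175.7]
ee_rot: [0.002, 0.762, 0.647, 0.001]
force: [15.5, -9.1, -6.5]
grip_width: 0.292
grip_force: 41.7
```

servo_tool --commands '[[1, [0.0135, 0.0015, 0], [0, 0, 0]], [1, [0, 0, 0], [0, 0, 0]], [1, [0, 0, 0], [0, 0, 0]]]'

```text
time_s: 15.92
eef_pos: [575.2, 66.6, 175.5]
ee_rot: [0.001, 0.762, 0.648, 0.001]
force: [4.8, -0.6, 1.7]
grip_width: 0.293
grip_force: 42.4
```

Run:
```python
from h import *
from rig import *
s=sense();print(s['force'],s['eef_pos'])
for n in('scene','side'):
    c=capture(n); v=cloud(c)
    hb=(abs(v[...,2]-172)<5)&(abs(v[...,0]-635)<28)&(abs(v[...,1]-41)<28)
    print(n,'hub',hb.sum(),np.median(v[hb],axis=0) if hb.any() else 0)
    t=(v[...,2]>84)&(v[...,2]<100)&(v[...,0]<510)&(v[...,0]>340)&(abs(v[...,1]-60)<150); print('front top',t.sum(),rect(v[t]) if t.sum()>4 else 0)
    cv2.imwrite(f'pics/{n}3.png',c['pixels'][...,::-1])
```

```text
[ 4.84839089 -0.55575675  1.69926019] [575.19755977  66.56083278 175.51071003]
scene hub 143 [634.40434773  40.9147937  172.33502409]
front top 188 (array([397.9, 123.7]), array([126.9, 116.9]), 0.607)
side hub 58 [634.60630649  43.58091128 173.4081453 ]
front top 182 (array([401. ,  45.8]), array([124.3, 279.6]), 0.376)
```

View pics/side3.png

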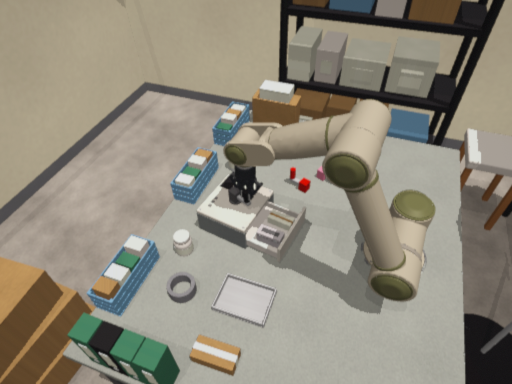

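Side view: the drawer stands out at (275,230) with two items in it, and the crank is still held on the shaft at (245,190). Releasing the handle and looking into the drawer from above.

servo_tool --commands '[[-1, [0, 0, 0], [0, 0, 0]], [-1, [0, 0, 0], [0, 0, 0]], [-1, [0, 0, 0], [0, 0, 0]], [-1, [0, 0, 0], [0, 0, 0]], [-1, [0, 0, 0], [0, 0, 0]], [-1, [0, 0, -0.01], [0, 0, 0]], [-1, [0, 0, -0.02], [0, 0, 0]], [-1, [0, 0, -0.03], [0, 0, 0]], [-1, [0, 0, -0.03], [0, 0, 0]], [-1, [0, 0, -0.025], [0, 0, 0]]]'

```text
time_s: 16.85
eef_pos: [574.2, 65.9, 293.4]
ee_rot: [0.001, 0.762, 0.648, 0.001]
force: [0.0, -0.3, -0.4]
grip_width: 0.999
grip_force: 0.0
```

servo_tool --commands '[[-1, [-0.002, -0.015, -0.01], [0, 0, 0]], [-1, [-0.003, -0.02, 0], [0, 0, 0]], [-1, [-0.004, -0.025, 0], [0, 0, 0]], [-1, [-0.003, -0.02, 0], [0, 0, 0]], [-1, [-0.003, -0.013, 0], [0, 0, 0]], [-1, [0, 0, 0], [0, 0, 0]], [-1, [0, 0, 0], [0, 0, 0]]]'

```text
time_s: 17.43
eef_pos: [480.1, 66.0, 301.3]
ee_rot: [0.001, 0.762, 0.648, 0.001]
force: [0.1, 0.2, 0.1]
grip_width: 1.003
grip_force: 0.0
```

Run:
```python
from h import *
import pickle
s,c,T,w=wrist('w4')
pickle.dump((s,c,T,w),open('/tmp/w4.pkl','wb'))
print(s['eef_pos'],s['joints'][[0,5]],np.round(c['T_tool_cam'],2).tolist())
ux=np.array([np.cos(-.16),np.sin(-.16)]); uy=np.array([-ux[1],ux[0]])
ok=(abs(w[...,0]-470)<130)&(abs(w[...,1]-66)<130)
for n,lo,hi in(('case',73,81),('carton',53,60),('panel',89,96)):
    t=ok&(w[...,2]>lo)&(w[...,2]<hi)
    k,lab,st,_=cv2.connectedComponentsWithStats(t.astype(np.uint8))
    for i in range(1,k):
        if st[i,4]>300:
            P=w[lab==i]; r=rect(P); d=np.array(r[0])-[634.5,41]; print(n,st[i].tolist(),r,'z',np.median(P[:,2]).round(1),'unit xy',(d@ux).round(1),(d@uy).round(1))
```

```text
[480.13060967  66.03940721 301.2671847 ] [-0.10567108  0.05621024] [[-0.0, -0.96, -0.28, 72.23], [1.0, -0.0, 0.0, -1.33], [-0.0, -0.28, 0.96, -142.65], [0.0, 0.0, 0.0, 1.0]]
case [163, 50, 18, 211, 372] (array([391.4,  78.9]), array([232.7,   1.2]), 1.418) z 76.9 unit xy -246.0 -1.3
case [180, 93, 96, 49, 4079] (array([460.4, 118.8]), array([45.9, 99.9]), 1.465) z 76.3 unit xy -184.3 49.1
carton [192, 182, 85, 38, 3083] (array([448.4,  19.7]), array([ 46.8, 100.4]), 1.409) z 56.2 unit xy -180.3 -50.7
panel [149, 48, 29, 220, 2536] (array([385.5,  78.9]), array([235.7,  12.9]), 1.415) z 91.9 unit xy -251.9 -2.3
```

View pics/w4.png

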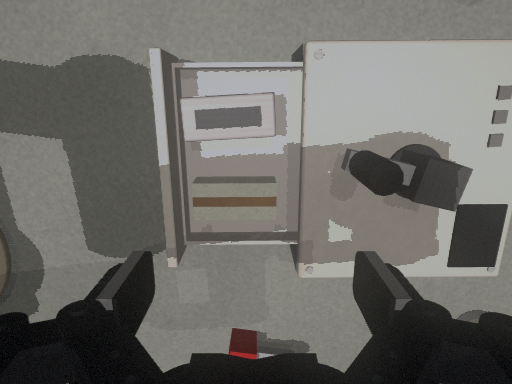

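Wrist view: the taller metal case is at (228,117) with its top at z=76. The carton is at (235,200) with its top at z=56. The crank is on its shaft at (420,180). Turning the tool and going above the case.

servo_tool --commands '[[-1, [0, 0, 0], [0, 0, -1]], [-1, [0, 0, 0], [0, 0, -1]], [-1, [0, 0, 0], [0, 0, -1]], [-1, [0, 0, 0], [0, 0, -1]], [-1, [0, 0, 0], [0, 0, -1]], [-1, [0, 0, 0], [0, 0, -1]], [-1, [0, 0, 0], [0, 0, -1]], [-1, [0, 0, 0], [0, 0, -1]], [-1, [0, 0, 0], [0, 0, -1]], [-1, [0, 0, 0], [0, 0, -1]]]'

```text
time_s: 18.32
eef_pos: [480.9, 66.0, 300.1]
ee_rot: [-0.0, 0.334, 0.943, -0.0]
force: [0.3, -0.4, 0.3]
grip_width: 0.998
grip_force: 0.0
```

servo_tool --commands '[[-0.5, [0, 0, 0], [0, 0, -1]], [-0.5, [0, 0, 0], [0, 0, -1]], [-0.5, [0, 0, 0], [0, 0, -1]], [-0.5, [0, 0, 0], [0, 0, -1]], [-0.5, [0, 0, 0], [0, 0, -1]], [-0.5, [0, 0, 0], [0, 0, -0.5]], [-0.5, [0.0125, 0.025, 0.03], [0, 0, 0]], [-0.5, [0.0125, 0.025, 0.03], [0, 0, 0]], [-0.5, [0, 0, 0.04], [0, 0, 0]], [-0.5, [0, 0, 0.04], [0, 0, 0]]]'

```text
time_s: 19.15
eef_pos: [461.1, 119.6, 159.2]
ee_rot: [0.001, 0.054, 0.999, 0.0]
force: [0.5, -1.0, -0.6]
grip_width: 0.755
grip_force: 0.0
```

servo_tool --commands '[[-0.5, [0, 0, 0.03], [0, 0, 0]], [-0.5, [0, 0, 0], [0, 0, 0]], [-0.5, [0, 0, 0], [0, 0, 0]]]'

```text
time_s: 19.4
eef_pos: [461.1, 118.5, 130.2]
ee_rot: [-0.001, 0.055, 0.999, -0.0]
force: [0.5, -0.1, 1.9]
grip_width: 0.749
grip_force: 0.0
```

Run:
```python
from h import *
s,c,T,w=wrist()
t=(abs(w[...,0]-460)<80)&(abs(w[...,1]-119)<40)&(w[...,2]>73)&(w[...,2]<81); print(t.sum(),rect(w[t]))
to(s,[460.4,118.8,38],3.035);print(s['grip_width'],s['joints'])
```

```text
11078 (array([460.3, 119. ]), array([ 45.9, 100.1]), 1.465)
shift mm [ 0.5  0.3 92.2] turn units [-0.   -0.02 -0.03] heading 3.032 pos [461.1 118.5 130.2]
0.7485239792199682 [ 4.65753391e-03  3.18604126e-01  1.77616425e+00  4.26180304e-05
  1.04886009e+00 -1.45662306e+00]
```

servo_tool --commands '[[-0.5, [0, 0, 0.012], [0, 0, 0]], [-0.5, [0, 0, 0.02], [0, 0, 0]], [-0.5, [0, 0, 0.02], [0, 0, 0]], [-0.5, [0, 0, 0.02], [0, 0, 0]], [-0.5, [0, 0, 0.014], [0, 0, 0]], [-0.5, [0, 0, 0.006], [0, 0, 0]], [-0.5, [0, 0, 0], [0, 0, 0]], [-0.5, [0, 0, 0], [0, 0, 0]]]' --squeeze 50

```text
time_s: 20.12
eef_pos: [461.9, 118.5, 39.8]
ee_rot: [0.001, 0.055, 0.999, 0.0]
force: [0.5, 0.1, 1.4]
grip_width: 0.753
grip_force: 0.0
```

servo_tool --commands '[[1, [0, 0, 0], [0, 0, 0]], [1, [0, 0, 0], [0, 0, 0]], [1, [0, 0, 0], [0, 0, 0]], [1, [0, 0, 0], [0, 0, 0]], [1, [0, 0, 0], [0, 0, 0]], [1, [0, 0, 0], [0, 0, 0]], [1, [0, 0, 0], [0, 0, 0]]]'

```text
time_s: 20.7
eef_pos: [461.6, 118.5, 39.8]
ee_rot: [0.001, 0.055, 0.999, 0.0]
force: [-1.1, -0.1, 6.9]
grip_width: 0.532
grip_force: 51.3
```

servo_tool --commands '[[1, [0, 0, -0.004], [0, 0, 0]], [1, [0, 0, -0.01], [0, 0, 0]], [1, [0, 0, -0.015], [0, 0, 0]], [1, [0, 0, -0.02], [0, 0, 0]], [1, [0, 0, -0.02], [0, 0, 0]], [1, [0, 0, -0.02], [0, 0, 0]], [1, [0, 0, -0.015], [0, 0, 0]], [1, [0, 0, -0.006], [0, 0, 0]], [1, [0, 0, 0], [0, 0, 0]], [1, [0, 0, 0], [0, 0, 0]]]'

```text
time_s: 21.53
eef_pos: [460.3, 118.5, 148.1]
ee_rot: [-0.0, 0.055, 0.999, 0.0]
force: [-0.1, -0.5, -1.3]
grip_width: 0.531
grip_force: 51.4
```

servo_tool --commands '[[1, [0.001, 0.01, 0], [0, 0, 0]], [1, [0.002, 0.022, 0], [0, 0, 0]], [1, [0.003, 0.034, 0], [0, 0, 0]], [1, [0.003, 0.034, 0], [0, 0, 0]], [1, [0.003, 0.034, 0], [0, 0, 0]], [1, [0.003, 0.034, 0], [0, 0, 0]], [1, [0.003, 0.034, 0], [0, 0, 0]], [1, [0.003, 0.034, 0], [0, 0, 0]], [1, [0.002, 0.018, 0], [0, 0, 0]], [1, [0.001, 0.008, 0], [0, 0, 0]]]'

```text
time_s: 22.37
eef_pos: [464.0, 384.4, 146.7]
ee_rot: [-0.001, 0.053, 0.999, -0.0]
force: [0.5, -0.3, -2.3]
grip_width: 0.53
grip_force: 51.9
```

servo_tool --commands '[[1, [0, 0, 0], [0, 0, -0.5]], [1, [0, 0, 0], [0, 0, -0.5]], [1, [0, 0, 0], [0, 0, 0]], [1, [0, 0, 0], [0, 0, 0]]]'

```text
time_s: 22.7
eef_pos: [465.1, 381.2, 147.6]
ee_rot: [-0.001, 0.003, 1.0, -0.0]
force: [0.2, -0.2, -2.1]
grip_width: 0.528
grip_force: 51.8
```

Run:
```python
from h import *
s,c,T,w=wrist('w5')
t=(abs(w[...,0]-466)<130)&(abs(w[...,1]-382)<100)&(w[...,2]>24)&(w[...,2]<32); print('tray rim',t.sum(),rect(w[t]))
L=(w-s['eef_pos'])@toolT(s)[:3,:3]; t=(abs(L[...,0])<65)&(abs(L[...,1])<30)&(abs(L[...,2]+36)<10); print('case top',t.sum(),rect(L[t]),np.median(L[t],axis=0))
to(s,[466,382,26],np.pi); print(s['force'],s['grip_width'])
```

```text
tray rim 3973 (array([445.8, 382.3]), array([152. , 140.5]), 0.001)
case top 26721 (array([14.2,  0. ]), array([59.9, 74.8]), 1.566) [ 17.98303872   0.29510315 -36.49943674]
shift mm [ -1.    0.9 121.6] turn units [-0.01 -0.01 -0.06] heading 3.135 pos [465.1 381.2 147.6]
[ 0.17813267 -0.22626314 -2.12589349] 0.5283927936121678
```

View pics/w5.png

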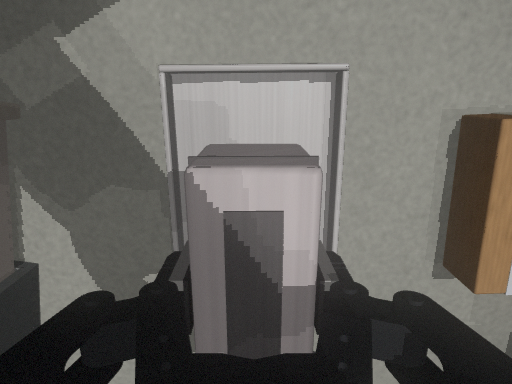

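Wrist view: the case is held straight at (255,250) over the tray, whose walls run from (160,70) to (348,70). Lowering it.

servo_tool --commands '[[1, [0, 0, 0.008], [0, 0, 0]], [1, [0, 0, 0.02], [0, 0, 0]], [1, [0, 0, 0.025], [0, 0, 0]], [1, [0, 0, 0.025], [0, 0, 0]], [1, [0, 0, 0.02], [0, 0, 0]], [1, [0, 0, 0.012], [0, 0, 0]], [1, [0, 0, 0.006], [0, 0, 0]], [1, [0, 0, 0.003], [0, 0, 0]], [1, [0, 0, 0], [0, 0, 0]], [1, [0, 0, 0], [0, 0, 0]]]'

```text
time_s: 23.58
eef_pos: [465.9, 381.8, 30.3]
ee_rot: [0.001, 0.002, 1.0, 0.0]
force: [0.3, -0.7, -2.4]
grip_width: 0.531
grip_force: 51.8
```

servo_tool --commands '[[1, [0, 0, 0.001], [0, 0, 0]], [1, [0, 0, 0.001], [0, 0, 0]], [1, [0, 0, 0], [0, 0, 0]], [1, [0, 0, 0], [0, 0, 0]]]'

```text
time_s: 23.92
eef_pos: [465.5, 381.6, 27.5]
ee_rot: [0.0, 0.002, 1.0, 0.0]
force: [-0.0, -0.5, -2.7]
grip_width: 0.533
grip_force: 51.8
```

servo_tool --commands '[[1, [0, 0, 0.001], [0, 0, 0]], [1, [0, 0, 0.001], [0, 0, 0]], [1, [0, 0, 0.001], [0, 0, 0]], [1, [0, 0, 0.0005], [0, 0, 0]], [1, [0, 0, 0], [0, 0, 0]], [1, [0, 0, 0], [0, 0, 0]]]'

```text
time_s: 24.42
eef_pos: [465.4, 381.6, 23.9]
ee_rot: [0.0, 0.002, 1.0, 0.0]
force: [-1.6, -1.2, 0.1]
grip_width: 0.535
grip_force: 52.2
```

Contact: the load is off the gripper. Releasing and rising.

servo_tool --commands '[[0.1, [0, 0, 0], [0, 0, 0]], [-0.1, [0, 0, 0], [0, 0, 0]], [-0.4, [0, 0, 0], [0, 0, 0]], [-0.4, [0, 0, 0], [0, 0, 0]], [-0.4, [0, 0, 0], [0, 0, 0]], [-0.4, [0, 0, 0], [0, 0, 0]]]'

```text
time_s: 24.92
eef_pos: [465.5, 381.5, 23.8]
ee_rot: [0.0, 0.002, 1.0, 0.0]
force: [-0.0, -0.1, 0.8]
grip_width: 0.699
grip_force: 0.0
```

servo_tool --commands '[[-0.4, [0, 0, -0.005], [0, 0, 0]], [-0.4, [0, 0, -0.01], [0, 0, 0]], [-0.4, [0, 0, -0.02], [0, 0, 0]], [-0.4, [0, 0, -0.03], [0, 0, 0]], [-0.4, [0, 0, -0.03], [0, 0, 0]], [-0.4, [0, 0, -0.03], [0, 0, 0]], [-0.4, [0, 0, -0.03], [0, 0, 0]], [-0.4, [0, 0, -0.02], [0, 0, 0]], [-0.4, [0, 0, 0], [0, 0, 0]], [-0.4, [0, 0, 0], [0, 0, 0]]]'

```text
time_s: 25.75
eef_pos: [465.6, 381.7, 200.4]
ee_rot: [0.001, 0.002, 1.0, 0.001]
force: [-0.0, -0.3, -1.5]
grip_width: 0.699
grip_force: 0.0
```

Run:
```python
from h import *
from rig import *
s,c,T,w=wrist()
t=(abs(w[...,0]-466)<100)&(abs(w[...,1]-382)<60)&(w[...,2]>50); print('case top',t.sum(),rect(w[t]),np.median(w[t][:,2]),np.ptp(w[t][:,2]))
for n in('scene','side'):
    d=capture(n); v=cloud(d)
    hb=(abs(v[...,2]-172)<6)&(abs(v[...,0]-635)<28)&(abs(v[...,1]-41)<28); print('hub',hb.sum(),np.median(v[hb],axis=0))
    cb=(abs(v[...,0]-448)<40)&(abs(v[...,1]-19.7)<18)&(v[...,2]<70); print('carton',np.median(v[cb],axis=0))
print(s['time_s'],s['force'],s['eef_pos'])
cv2.imwrite('pics/fin.png',capture('scene')['pixels'][...,::-1])
```

```text
case top 40407 (array([462.8, 382.5]), array([100.4, 101.5]), 0.76) 261.4514085144633 241.4871660695922
hub 148 [635.62626065  42.10652589 171.85976199]
carton [431.63714611  18.23360707  56.78362643]
hub 20 [645.31781611  26.67285578 174.28823675]
carton [nan nan nan]
25.75 [-0.04825039 -0.29617951 -1.48253334] [465.62110903 381.6627704  200.39912411]
  return _methods._mean(a, axis=axis, dtype=dtype,
  ret = um.true_divide(
```

View pics/fin.png

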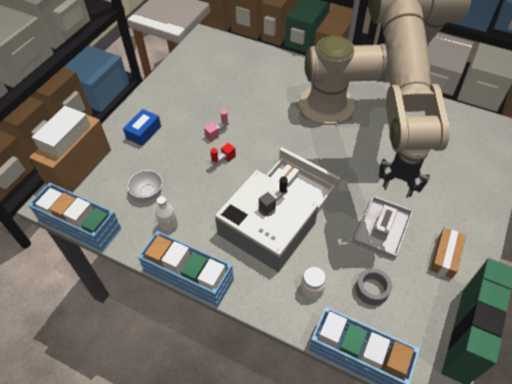

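The scene shows the case standing in the tray at (384,220). The crank is seated at (267,203), the carton is in the open drawer at (290,172), and the bystanders are where they were. The gripper is clear of everything, so I'm handing in.

```bash
python3 -c "
from rig import *
print(finish_job())"
```

```text
the job is handed in; nothing more can be done
None
```

The job is handed in with no verdict returned: in the last views the drawer is wound out with the crank on its shaft, the case is in the tray, the carton is in the drawer, and the bystanders look unmoved.

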